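Feed a specimen carrier into the microscope loader

ROBOT

A 7-joint arm with a two-finger parallel gripper is mounted at the origin on the work surface. World frame = base frame: x ahead of the robot, y to its left, z up, the work surface at z = 0. Lengths are in m, angles in rad, forces in N, time in s.
With the tool pointing down it reaches from about 0.35 to 0.9 m from the base axis. Payload 8.1 kg.
Tool frame: the origin (TCP) lies at the very end of the fingers, on their centre line; the grasp point (between the pads) lies 19 mm behind it (grasp_offset is the distance from the TCP to the grasp point, in m); z points along the fingers, y is the line along which they close (so a half turn about z gives the same grasp; the last joint's range is limited). The gripper opens to 92 mm and grips with 3 to 60 N. Pads are 19 mm wide; open, the fingers measure 130 mm over their backs; the gripper's body (75 mm by 190 mm) begins 47 mm behind the grasp point.
Start: joints at [1.114, 0.434, 0.025, 1.573, -0.012, 1.134, -0.075], TCP at [0.217, -0.586, 0.227] pointing down, gripper open.
Joint ranges: [-2.62, 2.62], [-0.44, 2.09], [-1.27, 1.32], [0.08, 2.57], [-1.32, 4.46], [0.12, 2], [-2.74, 2.74]. Speed limits (rad/s): [2.22, 2.22, 3.01, 3.01, 3.14, 3.14, 3.14].

INTERFACE

Orientations are given as a rotation vector (axis times angle).
In Python, from cell import observe, get_image, camera_params, sign_off, silhouettes, grasp_offset gives the robot as it stands. The module is installed in compiled form; this text tells all that it offers.
- The arm moves only by the tool jog_arm, never from a script. Its argument "motion" is a list that holds one entry, the list of rows, each a list of 7 numbers: the shift along the tool's x, y, z in m, then the turn, a rotation vector about the tool's x, y, z in rad, then the closure, from -1 (fully open) to 1 (shut), so that 0 is half open. In form: [[[dx, dy, dz, wx, wy, wz, hand], ...]]. A call has 1 to 10 rows; each row is the pose to reach, as a shift and turn from the pose commanded when the call began, along the tool's axes at that moment; what a row does not reach only later rows make up. A row lasts 1/12 s, in which the tool goes at most 41.7 mm and 7.16 degrees, less where a joint would pass 70% of its speed; a pose out of reach is approached as far as the arm can. A call with a gripper value outside its range is refused whole. The fingers move at their own pace and stop on an object; "force" is the grip in N (left out, the last holds). Time passes only in rows, so rows that repeat a pose let the fingers close. It gives the time, the measured TCP pose, the force, the opening and the grip force at its end, in the units of the state.
- observe(): the state, without advancing time (a new reading comes with each control period).
- get_image(name): name is "side" or "top"; returns the picture (400x640x3 uint8, red, green, blue); there is no depth.
- camera_params(name): a dict with "vertical_fov" (degrees; the focal length in pixels is half the picture's height over the tangent of half this angle, whatever the lens; pixels are square), "cx", "cy" (the principal point, pixels), "dist_coeffs" ([k1, k2, p1, p2, k3] as OpenCV has them; the pictures are not rectified), "T" (4x4, takes a point from camera to world coordinates). Camera axes: x right, y down, z forward; pixel columns grow to the right and rows downward; lengths in m; the calibration is good to about 2 mm. A picture is of the moment at which its call begins. camera_params takes no time and is no camera call.
- sign_off(): hands the job in; it is judged then, once.
Trained networks look in the newest picture that a camera, given by its name, has taken for a name from the list of things; names that differ only in an ending like _2 or _b are one class to them, and where a whole thing is asked for, a point or a joint stands for the part that bears it (a point fixed in the world has none). Each returns a list of dicts, best first, with "p" (0 to 1); they miss things now and then, are a little off and sometimes report something else, mostly with a low value. They report only what shows in the picture. A call takes as long as a camera call.
- silhouettes(query, camera): "mask" (400x640 bool, what is visible of it) and "pixel" ([column, row] in pixels, amid what is visible of it).
The state is a dict: "clock": time; "joints": joint angles; "dq": joint speeds; "joint_efforts": joint torques, N m; "position": TCP position; "ee_rot": TCP orientation; "force": force on the tool from outside, world axes, zero at the start; "ft_torque": the same for the moment, N m; "width": opening from 0.0 (shut) to 1.0 (fully open); "gripper_force": force on a finger pad.
Only numpy, scipy, OpenCV 4.12 (cv2) and the standard library are available. Lean on these libraries where they do the work, as an engineer would, in place of code of your own. Each camera call takes 0.05 s, during which the arm holds its last target. There are 200 camera calls.

TASK

Pick up the push stick from the rubber mat and with its tip feed the specimen carrier from the loader's apron into the tunnel until it meets the hidden sprung backstop, seat it there with a steady push of about 10 N kept up for a second, and never push harder than 18 N or touch the carrier with the fingers. Draw the stick out again, leaving the carrier in, and lay the stick back upright, wholly on the mat. Leave everything else on the bench as it is.

Things in the scene. Friction and masses are not known exactly. Their poses are not given: they have to be found in the camera images.
- loader: Black fixed sample loader 215 x 84 x 36 mm: open apron, then a roofed tunnel. Origin: middle of the tunnel mouth, at bench level; x axis = feed direction into the tunnel, z up. Floor of apron and tunnel is 12 above the bench. Apron x=-85 to 0, open above; two flared cheeks on it, 12 high, guide from 70 apart at x=-45 to 26 apart at x=0.
- tunnel_mouth (a point): Middle of the tunnel mouth, on its floor; axes as the loader's. Tunnel from here 130 along x: 26 wide, 18 high inside, roof top 24 above this point (8 mm sight slot over the first 50), too narrow for fingers. Hidden inside: a sprung backstop, face 62 to 86 in, differing each time, to be found by feel. It resists with 4 N friction plus 3 N/mm (12 mm travel) and mostly stays where left.
- carrier_center (a point): Loose aluminium specimen carrier with a round glass window, 44 long (x) x 24 wide x 14 high, about 40 g, lying on the apron between the cheeks, roughly lined up with the channel, its 18 mm wide nose (+x, last 5 mm) towards the tunnel. Point: its centre, 7 above its underside. It slides with a drag under 1 N.
- stick_grip (a point): White plastic push stick, 210 long, about 80 g: a handle 100 long, 16 wide, 36 high at the rear and a tongue 110 long, 12 wide, 12 high in front, undersides flush. Point: in the handle, 60 ahead of the tail and 150 behind the tip, half-way up (18 above the underside); grip here, near its balance. x axis towards the tip, z up.
- stick_tip (a point): Middle of the front end face of the push stick's tongue, 6 above its underside; x axis points forward.
- stick_tail (a point): Rear end of the push stick, 6 above its underside.
- mat: Thin black rubber mat fixed to the bench, 270 (x) x 120 (y) x 4 thick, where the push stick lies; origin at the centre of its underside.
- tube_rack_center (a point): Bystander: grey tube rack 75 x 75 x 55 with three capped tubes, 112 tall in all; its point is the centre of the rack block.
- slide_box_center (a point): Bystander: open slide box 100 x 190 x 32 with three glass slides; its centre.
- dish_center (a point): Bystander: round glass dish 63 across, 14 high; its centre.
- objective_center (a point): Bystander: microscope objective standing on its thread, 34 across, 52 high; its centre.
- oil_center (a point): Bystander: small amber oil bottle 34 across, 62 high; its centre.
- post_center (a point): Bystander: upright steel post 13 across, 75 high, on a 25 mm foot; its mid-height.
- driver_grip (a point): Bystander: screwdriver lying down, 160 long; its handle.

How it is judged:
By the outcome, as a careful person would: the job done as asked, in the order asked, and still so for the second after the job is handed in, with the robot touching nothing.
It also fails if it takes over 67 s, if anything falls off the work surface, if the arm or the gripper's body presses on something with over 40 N, if the wrist force passes 120 N, or if a joint passes its speed limit or range.

## Working session

There is one attempt and no reset: what is moved stays moved. The work goes in short steps, Python scripts to look and compute and a tool call to move; the robot and the scene stay as the last step left them, time stands still between calls to the robot, and variables do not carry over. Pictures are saved under pics/ and viewed, at most 10 in all, crops included, and the job is handed in when it is done.

Besides the shell and the picture viewer there is one more tool, called by a JSON object that holds its "api" and its "payload". jog_arm: Moves the arm, as the interface text tells. Its arguments: {"type":"object","properties":{"motion":{"type":"array"},"force":{"type":"number"}},"required":["motion"]}

```bash
mkdir -p pics; cat > h.py <<'E'
import numpy as np, cv2
from cell import *
def cam(n):
    c=camera_params(n); f=200/np.tan(np.radians(c["vertical_fov"])/2)
    K=np.array([[f,0,c["cx"]],[0,f,c["cy"]],[0,0,1.]]); return K,np.array(c["dist_coeffs"],float),np.array(c["T"])
def onplane(n,px,z):
    K,d,T=cam(n); px=np.array(px,float).reshape(-1,1,2)
    u=cv2.undistortPoints(px,K,d).reshape(-1,2); r=np.c_[u,np.ones(len(u))]@T[:3,:3].T
    o=T[:3,3]; return o+r*((z-o[2])/r[:,2])[:,None]
def proj(n,P):
    K,d,T=cam(n); W=np.linalg.inv(T); return cv2.projectPoints(np.array(P,float).reshape(-1,3),cv2.Rodrigues(W[:3,:3])[0],W[:3,3],K,d)[0].reshape(-1,2)
def save(n,f,im=None):
    im=get_image(n) if im is None else im; cv2.imwrite("pics/"+f,im[:,:,::-1]); return im
E
python3 - <<'E'
from h import *
np.set_printoptions(precision=4,suppress=True)
for n in("top","side"):
    save(n,n+"0.png"); print(n,cam(n))
s=observe(); print(s)
print(grasp_offset)
for q in("loader","tunnel_mouth","carrier_center","stick_grip","stick_tip","stick_tail","mat"):
  for n in ("top","side"):
    for d in silhouettes(q,n)[:2]: print(q,n,d["p"],d["pixel"],d["mask"].sum())
E
```

```text
top (array([[510.2792,   0.    , 328.4596],
       [  0.    , 510.2792, 194.5046],
       [  0.    ,   0.    ,   1.    ]]), array([-0.1267,  0.    ,  0.    ,  0.    ,  0.    ]), array([[-0.0097, -0.9875,  0.1575,  0.3455],
       [-0.9998,  0.0068, -0.0194,  0.0369],
       [ 0.0181, -0.1577, -0.9873,  1.5591],
       [ 0.    ,  0.    ,  0.    ,  1.    ]]))
side (array([[387.6628,   0.    , 319.6003],
       [  0.    , 387.6628, 197.9301],
       [  0.    ,   0.    ,   1.    ]]), array([-0.0382,  0.    ,  0.    ,  0.    ,  0.    ]), array([[ 0.9952, -0.0719,  0.067 ,  0.5365],
       [-0.0983, -0.7454,  0.6593, -0.5831],
       [ 0.0026, -0.6627, -0.7489,  0.7693],
       [ 0.    ,  0.    ,  0.    ,  1.    ]]))
{'clock': 0.1, 'joints': array([ 1.1144,  0.4352,  0.025 ,  1.574 , -0.0116,  1.134 , -0.0751]), 'dq': array([-0.0013, -0.0006,  0.0001, -0.0023, -0.0013,  0.0006,  0.0005]), 'joint_efforts': array([  0.0035, -66.9123,   0.9882, -31.5144,  -0.0606,   0.0374,
         0.0001]), 'position': array([ 0.2163, -0.5859,  0.226 ]), 'ee_rot': array([-3.0912, -0.5525,  0.0006]), 'force'
[... 184 characters left out ...]
top 0.6 [436.5, 212.4] 405
loader side 0.93 [316.8, 196.5] 2220
tunnel_mouth top 0.91 [307.3, 192.0] 1801
tunnel_mouth side 0.93 [317.0, 201.0] 2139
carrier_center top 0.4 [329.4, 196.0] 106
carrier_center side 0.43 [317.6, 218.6] 166
stick_grip top 0.62 [439.0, 211.5] 357
stick_grip side 0.97 [301.4, 359.0] 1110
stick_grip side 0.27 [240.9, 224.5] 261
stick_tip top 0.92 [435.8, 215.4] 377
stick_tip side 0.59 [304.2, 357.7] 1193
stick_tip side 0.43 [319.9, 370.4] 6840
stick_tail top 0.91 [435.9, 212.1] 349
stick_tail top 0.25 [305.1, 191.8] 1860
stick_tail side 0.68 [301.0, 359.4] 1181
stick_tail side 0.43 [319.1, 199.4] 2221
mat side 0.64 [316.6, 195.7] 2107
mat side 0.6 [321.3, 371.3] 7103
```

View pics/top0.png

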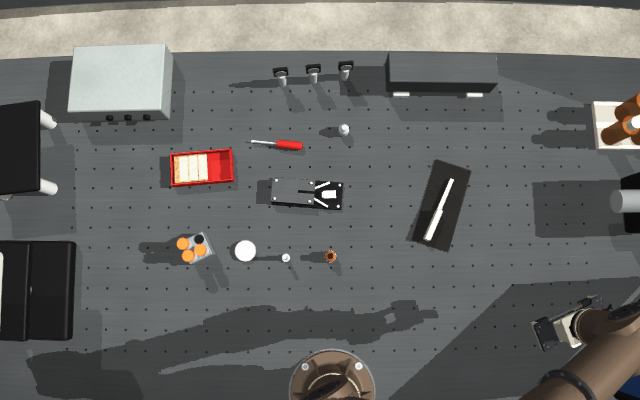

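View pics/side0.png

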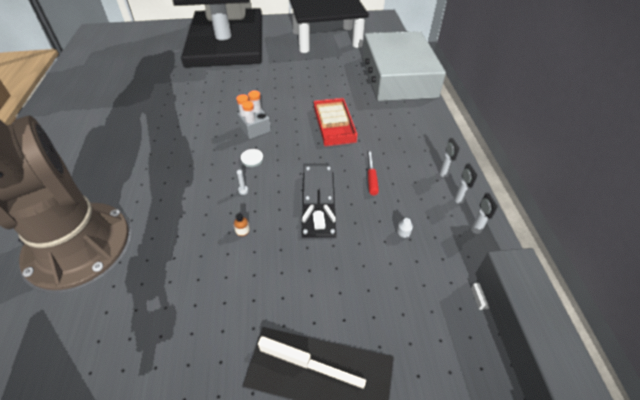

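The top view shows the loader around (305,194), with its tunnel to the left and the apron with the white carrier at (329,195). The stick on the mat is around (438,210), tip up at (451,180). The side view shows the stick from (262,345) to (364,383) and the loader at (318,200). Next I fit models to both views.

```bash
cat > fit.py <<'E'
from h import *
from scipy.optimize import minimize
S=6
def boxes_mask(n,boxes,pose,z0,roi):
    x,y,a=pose; m=np.zeros(((roi[3]-roi[1])*S,(roi[2]-roi[0])*S),np.uint8)
    for b in boxes:
        P=np.array([[u,v,w] for u in b[0:2] for v in b[2:4] for w in b[4:6]])
        W=np.c_[x+np.cos(a)*P[:,0]-np.sin(a)*P[:,1],y+np.sin(a)*P[:,0]+np.cos(a)*P[:,1],z0+P[:,2]]
        p=(proj(n,W)+.5-np.array(roi[:2]))*S
        cv2.fillConvexPoly(m,cv2.convexHull(np.round(p*16).astype(np.int32)),255,shift=4)
    return cv2.resize(m,(roi[2]-roi[0],roi[3]-roi[1]),interpolation=cv2.INTER_AREA)/255.
def fit(obs,boxes,p0,z0):
    R={}
    for n,o in obs.items():
        ys,xs=np.where(o>0.5); R[n]=(max(xs.min()-12,0),max(ys.min()-12,0),min(xs.max()+13,640),min(ys.max()+13,400))
    def cost(q):
        p=np.array([q[0]/100,q[1]/100,q[2]/10]); c=0
        for n,o in obs.items():
            r=R[n]; M=boxes_mask(n,boxes,p,z0,r); c+=((M-o[r[1]:r[3],r[0]:r[2]])**2).sum()/o.sum()
        return c
    q0=np.array([p0[0]*100,p0[1]*100,p0[2]*10])
    for step in (1.5,.5,.2):
        sim=np.vstack([q0]+[q0+step*e for e in np.eye(3)]); r=minimize(cost,q0,method="Nelder-Mead",options=dict(initial_simplex=sim,xatol=1e-3,fatol=1e-5)); q0=r.x
    return np.array([q0[0]/100,q0[1]/100,q0[2]/10]),r.fun
STICK=[(-.06,.04,-.008,.008,0,.036),(.04,.15,-.006,.006,0,.012)]  # origin = grip
CARR=[(-.022,.017,-.012,.012,0,.014),(.017,.022,-.009,.009,0,.014)]
LOAD=[(-.085,.13,-.042,.042,0,.012),(0,.13,-.042,.042,.012,.036)]
def outline(im,n,boxes,pose,z0,col,s,roi):
    for b in boxes:
        m=(boxes_mask(n,[b],pose,z0,(0,0,640,400))>.5).astype(np.uint8)
        m=cv2.resize(m[roi[1]:roi[3],roi[0]:roi[2]],None,fx=s,fy=s,interpolation=cv2.INTER_LINEAR)
        cv2.drawContours(im,cv2.findContours(m,0,1)[0],-1,col,1)
E
cat > run1.py <<'E'
from fit import *
np.set_printoptions(precision=4,suppress=True)
im={n:get_image(n) for n in("top","side")}
def white(q,n,thr=150):
    d=silhouettes(q,n)
    m=d[0]["mask"]; k=cv2.dilate(m.astype(np.uint8),np.ones((7,7)))
    g=im[n].min(2).astype(float); return m,k,g
obs={};each={}
for n in im:
    m,k,g=white("stick_grip",n); obs[n]=np.clip((g-60)/100,0,1)*k; print(n,m.sum(),(obs[n]>.5).sum())
a0=onplane("top",[[439,211]],.03)[0]; t=onplane("top",[[451,181]],.016)[0]; print(a0,t)
p0=(a0[0],a0[1],np.arctan2(t[1]-a0[1],t[0]-a0[0]))
st,c=fit(obs,STICK,p0,.004); print("stick",st,c)
for n in obs: print(n,*fit({n:obs[n]},STICK,st,.004))
lo={n:silhouettes("loader",n)[0]["mask"].astype(float) for n in im}
l0=onplane("top",[[305,194]],.03)[0]
p0=(l0[0],l0[1]-.02,np.pi/2)
ld,c=fit(lo,LOAD,p0,0); print("loader",ld,c)
for n in lo: print(n,*fit({n:lo[n]},LOAD,ld,0))
cm={n:silhouettes("carrier_center",n)[0]["mask"].astype(float) for n in im}
cc=onplane("top",[[329,195]],.026)[0]
ca,c=fit(cm,CARR,(cc[0],cc[1],ld[2]),.012); print("carrier",ca,c)
for n in cm: print(n,*fit({n:cm[n]},CARR,ca,.012))
np.savez("p.npz",st=st,ld=ld,ca=ca)
rois=dict(top=(262,170,352,220),side=(290,155,350,245)); 
A=cv2.resize(im["top"][170:220,262:352],None,fx=5,fy=5,interpolation=cv2.INTER_CUBIC)
outline(A,"top",LOAD,ld,0,(255,0,0),5,rois["top"]);outline(A,"top",CARR,ca,.012,(0,255,0),5,rois["top"])
B=cv2.resize(im["side"][155:245,290:350],None,fx=5,fy=5,interpolation=cv2.INTER_CUBIC)
outline(B,"side",LOAD,ld,0,(255,0,0),5,rois["side"]);outline(B,"side",CARR,ca,.012,(0,255,0),5,rois["side"])
r=(405,150,475,260);r=(410,155,470,250)
C=cv2.resize(im["top"][r[1]:r[3],r[0]:r[2]],None,fx=3,fy=3,interpolation=cv2.INTER_CUBIC)
outline(C,"top",STICK,st,.004,(255,0,0),3,r)
O=np.zeros((600,800,3),np.uint8); O[:250,:450]=A; O[:450,460:760]=B; O[260:545,:180]=C
save(None,"fit1.png",O)
E
python3 run1.py
```

```text
top 337 384
side 1152 1453
[ 0.5362 -0.3298  0.03  ] [ 0.6316 -0.3753  0.016 ]
stick [ 0.5059 -0.3152 -0.4429] 0.0913278544988679
top [ 0.5054 -0.3155 -0.4419] 0.02199575304067217
side [ 0.5061 -0.3142 -0.4459] 0.051104412046792676
loader [0.5972 0.0511 1.4888] 0.21425570705688657
top [0.596  0.0501 1.4929] 0.09333763141925654
side [0.5981 0.0523 1.478 ] 0.10448010730380247Traceback (most recent call last):
  File "run1.py", line 20, in <module>
    cm={n:silhouettes("carrier_center",n)[0]["mask"].astype(float) for n in im}
          ~~~~~~~~~~~~~~~~~~~~~~~~~~~~~~~^^^
IndexError: list index out of range
```

```bash
python3 - <<'E'
s=open("run1.py").read()
s=s.replace('cm={n:silhouettes("carrier_center",n)[0]["mask"].astype(float) for n in im}','''cm={}
for n in im:
    for _ in range(6):
        d=silhouettes("carrier_center",n)
        if d: print(n,d[0]["p"],d[0]["pixel"],d[0]["mask"].sum()); cm[n]=d[0]["mask"].astype(float); break''')
open("run1.py","w").write(s)
E
python3 run1.py
```

```text
top 350 384
side 1182 1454
[ 0.5362 -0.3298  0.03  ] [ 0.6316 -0.3753  0.016 ]
stick [ 0.5059 -0.3153 -0.442 ] 0.09210390665677771
top [ 0.5054 -0.3154 -0.4414] 0.022207259905008856
side [ 0.5064 -0.3143 -0.446 ] 0.05174826143000839
loader [0.5966 0.0514 1.4977] 0.2436442281068582
top [0.5962 0.0507 1.4956] 0.1309671831375847
side [0.5974 0.052  1.4859] 0.10646080178952153
top 0.68 [330.4, 198.1] 124
side 0.75 [315.1, 219.4] 157
carrier [0.5934 0.0082 1.6063] 0.2101049263741159
top [0.5934 0.007  1.642 ] 0.08540623333457356
side [0.5936 0.0093 1.5924] 0.09306934863367101
```

View pics/fit1.png

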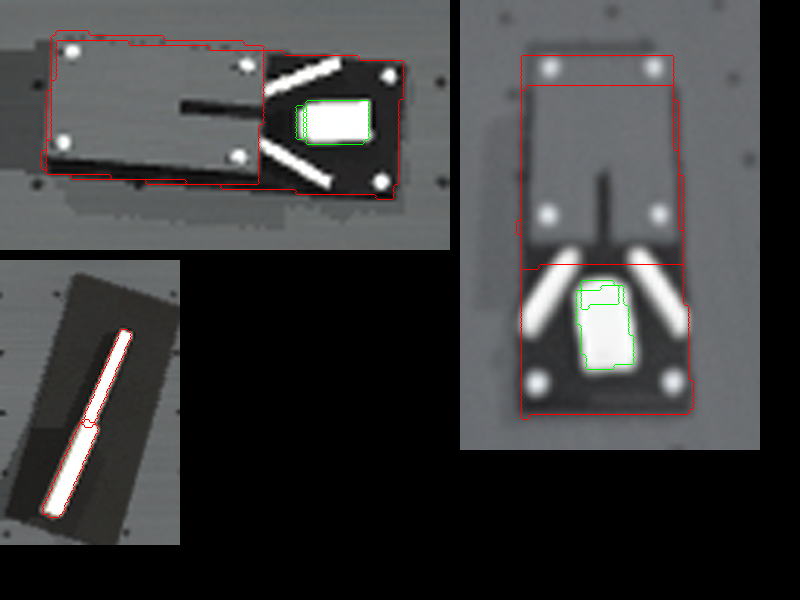

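The overlays fit well: the stick matches in both views, the loader is within about 1 px, and the carrier sits between the cheeks, turned a few degrees. I refine the loader axis with its screws.

```bash
cat > run2.py <<'E'
from fit import *
from scipy.optimize import least_squares
np.set_printoptions(precision=4,suppress=True)
p=np.load("p.npz"); 
G={"top":[(262,170),[(72,51),(63,142),(247,65),(238,156),(389,76),(381,181)]],"side":[(290,155),[(550-460,68),(654-460,68),(548-460,215),(660-460,215),(537-460,382),(673-460,382)]]}
im={n:get_image(n) for n in G}; C={}
for n,(o,L) in G.items():
    g=im[n].min(2).astype(float); C[n]=[]
    for a,b in L:
        u=(a+.5)/5-.5+o[0]; v=(b+.5)/5-.5+o[1]
        xs,ys=np.meshgrid(np.arange(round(u)-3,round(u)+4),np.arange(round(v)-3,round(v)+4)); w=g[ys,xs]; w=np.clip(w-np.percentile(w,60)-15,0,None)
        C[n].append([(w*xs).sum()/w.sum(),(w*ys).sum()/w.sum()])
# unknown: x,y,yaw, screw x's (3), half-widths (2); screws order (+y? ) sign
def model(q,n):
    x,y,a,x1,x2,x3,w1,w3=q; c,s=np.cos(a),np.sin(a)
    # image top rows = larger world x ; loader y axis ~ -world x
    P=[]
    for X,w,z in((x1,w1,.0365),(x2,w1,.0365),(x3,w3,.0125)):
        for sg in((-1,1) if n=="top" else (1,-1)):
            P.append([x+c*X-s*sg*w,y+s*X+c*sg*w,z])
    return proj(n,P)
for cams in(["top"],["side"],["top","side"]):
    f=lambda q:np.r_[np.concatenate([(model(q,n)-C[n]).ravel() for n in cams]),100*(q[3]+q[4]-.13)*5,(q[5]+.077)*500]
    r=least_squares(f,[*p["ld"],.122,.01,-.077,.034,.034],x_scale=.01); print(cams,r.x,abs(r.fun).max())
ld=r.x[:3]
# carrier by brightness
obs={}
for n in im:
    k=boxes_mask(n,[(-.027,.027,-.0165,.0165,0,.014)],p["ca"],.012,(0,0,640,400))>.3
    g=im[n].min(2).astype(float); obs[n]=np.clip((g-60)/120,0,1)*k
ca,c=fit(obs,CARR,p["ca"],.012); print("carr",ca,c)
for n in obs: print(n,*fit({n:obs[n]},CARR,ca,.012))
def inL(P,ld): c,s=np.cos(ld[2]),np.sin(ld[2]); d=np.array(P)[:2]-ld[:2]; return np.array([c*d[0]+s*d[1],-s*d[0]+c*d[1]])
print("carrier in loader",inL(ca,ld),np.degrees(ca[2]-ld[2]))
np.savez("p.npz",st=p["st"],ld=ld,ca=ca); print(observe()["clock"])
E
cat >> h.py <<'E'
from scipy.spatial.transform import Rotation as Ro
def delta(pos,yaw):
    """shift and turn in tool axes from the measured pose to pos, tool down, tool x at yaw"""
    s=observe(); R=Ro.from_rotvec(s["ee_rot"]); 
    D=Ro.from_matrix(np.array([[np.cos(yaw),np.sin(yaw),0],[np.sin(yaw),-np.cos(yaw),0],[0,0,-1.]]))
    return R.inv().apply(np.array(pos)-s["position"]), (R.inv()*D).as_rotvec()
E
python3 run2.py; python3 - <<'E'
from h import *
np.set_printoptions(precision=4,suppress=True)
st=np.load("p.npz")["st"]
for z in(.08,.007): print(delta([st[0],st[1],z],st[2]))
E
```

```text
['top'] [ 0.5966  0.0509  1.4831  0.1181  0.0117 -0.0765  0.028   0.0333] 0.23370371888920688
['side'] [ 0.598   0.0527  1.4825  0.1184  0.0115 -0.0766  0.0281  0.033 ] 0.20524785924484945
['top', 'side'] [ 0.5974  0.0516  1.4831  0.1181  0.0116 -0.0763  0.0281  0.0331] 0.47228126277281035
carr [0.5936 0.0069 1.6269] 0.11423183224997674
top [0.5935 0.007  1.6409] 0.023995548521452196
side [0.5937 0.0072 1.6525] 0.0867103238788508
carrier in loader [-0.0448 -0.0001] 8.239981011844268
1.65
(array([ 0.3654, -0.154 ,  0.1467]), array([0.    , 0.    , 0.7957]))
(array([ 0.3654, -0.1541,  0.2197]), array([0.    , 0.    , 0.7957]))
```

{"api": "jog_arm", "payload": {"motion": [[[0.03,-0.012,0.01,0,0,0.08,-0.4],[0.068,-0.028,0.025,0,0,0.18,-0.4],[0.106,-0.044,0.042,0,0,0.28,-0.4],[0.144,-0.06,0.058,0,0,0.38,-0.4],[0.182,-0.076,0.074,0,0,0.48,-0.4],[0.22,-0.092,0.09,0,0,0.58,-0.4],[0.258,-0.108,0.106,0,0,0.68,-0.4],[0.296,-0.124,0.12,0,0,0.76,-0.4],[0.332,-0.14,0.134,0,0,0.796,-0.4],[0.355,-0.15,0.142,0,0,0.796,-0.4]]]}}

```text
clock: 2.48
position: [0.4974, -0.3225, 0.0848]
ee_rot: [3.064, -0.693, 0.0]
force: [0.7, 0.1, -0.3]
width: 0.705
gripper_force: 0.0
```

{"api": "jog_arm", "payload": {"motion": [[[0.01,-0.004,0.005,0,0,0,-0.4],[0.01,-0.004,0.005,0,0,0,-0.4],[0.01,-0.004,0.005,0,0,0,-0.4]]]}}

```text
clock: 2.73
position: [0.5072, -0.3243, 0.08]
ee_rot: [3.066, -0.687, -0.001]
force: [-0.9, -0.7, 0.5]
width: 0.7
gripper_force: 0.0
```

```bash
python3 - <<'E'
from h import *
np.set_printoptions(precision=4,suppress=True)
st=np.load("p.npz")["st"]; s=observe(); print(s["clock"],s["position"],s["force"],s["joints"])
for z in(.04,.008): print(delta([st[0],st[1],z],st[2]))
E
```

```text
2.7333 [ 0.5072 -0.3243  0.08  ] [-0.9085 -0.6523  0.4678] [ 0.3978  0.5514  0.1183  1.7942 -0.0857  0.8016 -1.4531]
(array([-0.005 , -0.0077,  0.04  ]), array([0.0003, 0.0007, 0.0013]))
(array([-0.005 , -0.0077,  0.072 ]), array([0.0003, 0.0007, 0.0013]))
```

{"api": "jog_arm", "payload": {"motion": [[[-0.005,-0.008,0.01,0,0,0,-0.4],[-0.005,-0.008,0.025,0,0,0,-0.4],[-0.005,-0.008,0.042,0,0,0,-0.4],[-0.005,-0.008,0.056,0,0,0,-0.4],[-0.005,-0.008,0.066,0,0,0,-0.4],[-0.005,-0.008,0.071,0,0,0,-0.4],[-0.005,-0.008,0.072,0,0,0,-0.4],[-0.005,-0.008,0.072,0,0,0,-0.4]]]}}

```text
clock: 3.4
position: [0.5056, -0.316, 0.0087]
ee_rot: [3.064, -0.69, 0.0]
force: [0.5, -1.1, 0.8]
width: 0.7
gripper_force: 0.0
```

```bash
python3 - <<'E'
from h import *
np.set_printoptions(precision=4,suppress=True)
st=np.load("p.npz")["st"]; s=observe(); print(s["clock"],s["position"],s["force"],s["joints"])
print(delta([st[0],st[1],.008],st[2]))
E
```

```text
3.4 [ 0.5056 -0.316   0.0087] [ 0.5354 -1.1434  0.8479] [ 0.3992  0.6428  0.1006  1.853  -0.0991  0.6504 -1.4552]
(array([ 0.    , -0.0008,  0.0007]), array([ 0.0003, -0.0002, -0.0012]))
```

Centred over the grip; close.

{"api": "jog_arm", "payload": {"motion": [[[0,-0.001,0,0,0,0,0.2],[0,-0.001,0,0,0,0,0.5],[0,-0.001,0,0,0,0,1],[0,-0.001,0,0,0,0,1],[0,-0.001,0,0,0,0,1],[0,-0.001,0,0,0,0,1],[0,-0.001,0,0,0,0,1],[0,-0.001,0,0,0,0,1]]], "force": 50}}

```text
clock: 4.07
position: [0.5062, -0.3144, 0.0084]
ee_rot: [3.065, -0.689, -0.0]
force: [0.2, 0.0, 1.2]
width: 0.169
gripper_force: 46.6
```

{"api": "jog_arm", "payload": {"motion": [[[0,-0.001,-0.006,0,0,0,1],[0,-0.001,-0.018,0,0,0,1],[0,-0.001,-0.035,0,0,0,1],[0,-0.001,-0.052,0,0,0,1],[0,-0.001,-0.065,0,0,0,1],[0,-0.001,-0.07,0,0,0,1],[0,-0.001,-0.07,0,0,0,1]]]}}

```text
clock: 4.65
position: [0.5077, -0.3139, 0.0804]
ee_rot: [3.064, -0.689, 0.005]
force: [-0.4, 0.8, -0.7]
width: 0.175
gripper_force: 49.9
```

```bash
python3 - <<'E'
from h import *
np.set_printoptions(precision=4,suppress=True)
p=np.load("p.npz"); s=observe(); ld=p["ld"]; print(s["clock"],s["position"],s["force"],s["ft_torque"],s["joints"],s["width"])
c,k=np.cos(ld[2]),np.sin(ld[2])
X=-.26; print(delta([ld[0]+c*X,ld[1]+k*X,.078],ld[2]))
E
```

```text
4.65 [ 0.5077 -0.3139  0.0804] [-0.3602  0.7667 -0.6762] [ 0.0487  0.0142 -0.0139] [ 0.3816  0.5422  0.1182  1.8107 -0.0859  0.7905 -1.4698] 0.1745702246192166
(array([ 0.0149, -0.1249,  0.0025]), array([ 0.0031, -0.0021, -1.9253]))
```

{"api": "jog_arm", "payload": {"motion": [[[0.001,-0.004,0.001,0,0,-0.05,1],[0.002,-0.009,0.001,0,0,-0.13,1],[0.003,-0.016,0.001,0,0,-0.23,1],[0.004,-0.023,0.001,0,0,-0.34,1],[0.005,-0.03,0.001,0,0,-0.45,1],[0.006,-0.037,0.001,0,0,-0.56,1],[0.007,-0.044,0.001,0,0,-0.67,1],[0.008,-0.051,0.001,0,0,-0.78,1],[0.008,-0.058,0.001,0,0,-0.89,1],[0.009,-0.065,0.001,0,0,-1.0,1]]]}}

```text
clock: 5.48
position: [0.5422, -0.258, 0.0766]
ee_rot: [-3.017, -0.873, 0.002]
force: [0.6, -0.0, -0.2]
width: 0.173
gripper_force: 49.9
```

```bash
cat > d.py <<'E'
import sys
from h import *
np.set_printoptions(precision=4,suppress=True)
p=np.load("p.npz"); s=observe(); ld=p["ld"]; print(s["clock"],s["position"],s["force"],s["ft_torque"],s["joints"])
c,k=np.cos(ld[2]),np.sin(ld[2]); d=s["position"][:2]-ld[:2]; print("TCP in loader",c*d[0]+k*d[1],-k*d[0]+c*d[1],"feed force",c*s["force"][0]+k*s["force"][1])
X,z=map(float,sys.argv[1:3]); print(delta([ld[0]+c*X,ld[1]+k*X,z],ld[2]))
E
python3 d.py -.26 .078
```

```text
5.4833 [ 0.5422 -0.258   0.0766] [ 0.6213 -0.0004 -0.209 ] [-0.0435  0.0232 -0.0448] [ 0.4623  0.5609 -0.154   1.7826  0.1129  0.8081 -0.7542]
TCP in loader -0.31321684258568433 0.027901502499760526 feed force 0.05402387152248991
(array([ 0.0544, -0.0254, -0.0014]), array([-0.0015,  0.0002, -0.9199]))
```

{"api": "jog_arm", "payload": {"motion": [[[0.006,-0.003,0,0,0,-0.1,1],[0.012,-0.006,0,0,0,-0.21,1],[0.018,-0.009,0,0,0,-0.32,1],[0.024,-0.012,-0.001,0,0,-0.43,1],[0.03,-0.015,-0.001,0,0,-0.54,1],[0.036,-0.018,-0.001,0,0,-0.65,1],[0.042,-0.021,-0.001,0,0,-0.76,1],[0.049,-0.024,-0.001,0,0,-0.85,1],[0.053,-0.025,-0.001,0,0,-0.91,1],[0.054,-0.025,-0.001,0,0,-0.92,1]]]}}

```text
clock: 6.32
position: [0.5752, -0.2077, 0.0776]
ee_rot: [-2.317, -2.119, -0.0]
force: [-0.2, 0.3, -0.4]
width: 0.17
gripper_force: 49.9
```

{"api": "jog_arm", "payload": {"motion": [[[0,0,0,0,0,0,1],[0,0,0,0,0,0,1]]]}}

```text
clock: 6.48
position: [0.5747, -0.2091, 0.0779]
ee_rot: [-2.324, -2.112, 0.001]
force: [-0.1, -0.1, 0.1]
width: 0.17
gripper_force: 49.9
```

```bash
python3 d.py -.26 .0185; python3 - <<'E'
from fit import *
np.set_printoptions(precision=4,suppress=True)
s=observe(); R=Ro.from_rotvec(s["ee_rot"]).as_matrix(); yaw=np.arctan2(R[1,0],R[0,0]); z0=s["position"][2]-.0044
obs={}
exp=(*s["position"][:2],yaw); im={}
for n in("top","side"):
    im[n]=get_image(n)
    k=boxes_mask(n,[(-.07,.16,-.018,.018,-.005,.04)],exp,z0,(0,0,640,400))>.3
    h=silhouettes("stick_tip",n)[0]; m=cv2.dilate(h["mask"].astype(np.uint8),np.ones((5,5)))
    g=im[n].min(2).astype(float); obs[n]=np.clip((g-60)/100,0,1)*k*m; print(n,h["p"],h["mask"].sum(),obs[n].sum())
T=[STICK[1]]
rois=dict(top=(330,150,450,230),side=(270,190,350,330)); O=np.zeros((560,800,3),np.uint8)
for n,o in(("top",0),("side",480)):
    r=rois[n]; A=cv2.resize(im[n][r[1]:r[3],r[0]:r[2]],None,fx=4,fy=4,interpolation=cv2.INTER_CUBIC)
    outline(A,n,STICK,exp,z0,(255,0,0),4,r); O[:A.shape[0],o:o+A.shape[1]]=A
save(None,"held.png",O)
E
```

```text
6.4833 [ 0.5747 -0.2091  0.0779] [-0.0703 -0.1408  0.1357] [-0.0046 -0.0848 -0.006 ] [ 0.5283  0.6027 -0.3925  1.7381  0.2905  0.8593 -0.0888]
TCP in loader -0.2617170261137203 -0.0002585888543925399 feed force -0.14637075805672103
(array([ 0.0017, -0.0002,  0.0594]), array([-0.0009,  0.0001, -0.0078]))
top 0.6 191 285.39
side 0.65 355 528.4499999999999
```

View pics/held.png

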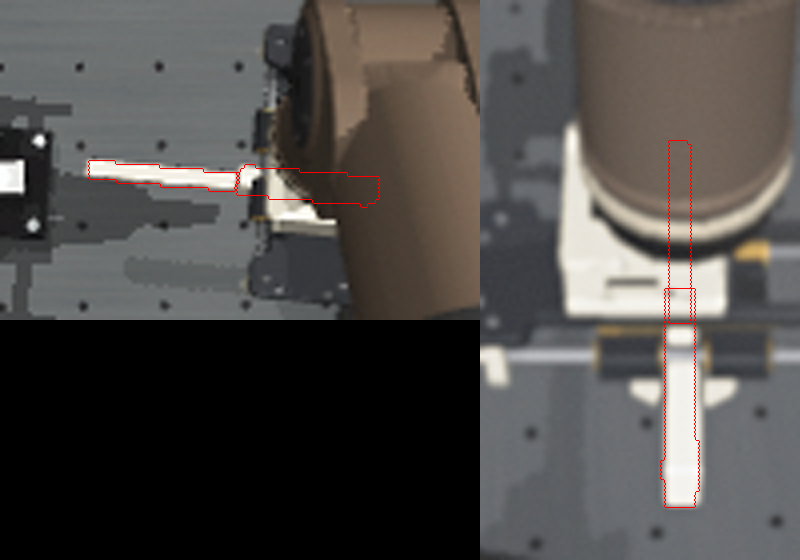

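The held stick matches its predicted outline, with the tip at top-image pixel (352,192), aimed at the carrier along the loader's axis. I descend behind the apron.

{"api": "jog_arm", "payload": {"motion": [[[0.002,0,0.01,0,0,-0.008,1],[0.002,0,0.024,0,0,-0.008,1],[0.002,0,0.038,0,0,-0.008,1],[0.002,0,0.05,0,0,-0.008,1],[0.002,0,0.057,0,0,-0.008,1],[0.002,0,0.059,0,0,-0.008,1],[0.002,0,0.059,0,0,-0.008,1],[0.002,0,0.059,0,0,-0.008,1]]]}}

```text
clock: 7.35
position: [0.5758, -0.2068, 0.0197]
ee_rot: [2.314, 2.125, 0.0]
force: [0.9, -0.6, -0.0]
width: 0.174
gripper_force: 49.9
```

```bash
python3 d.py -.225 .019
```

```text
7.35 [ 0.5758 -0.2068  0.0197] [ 0.9356 -0.6416 -0.0014] [-0.0041 -0.0993 -0.013 ] [ 0.5046  0.6763 -0.3652  1.7774  0.3346  0.7487 -0.1194]
TCP in loader -0.2593081214434055 -0.0010872663155050526 feed force -0.5572022105539047
(array([ 0.0343, -0.001 ,  0.0007]), array([0.0005, 0.    , 0.0027]))
```

{"api": "jog_arm", "payload": {"motion": [[[0.004,-0.001,0.001,0,0,0.002,1],[0.012,-0.001,0.001,0,0,0.002,1],[0.02,-0.001,0.001,0,0,0.002,1],[0.028,-0.001,0.001,0,0,0.002,1],[0.034,-0.001,0.001,0,0,0.002,1],[0.038,-0.001,0.001,0,0,0.002,1],[0.041,-0.001,0.001,0,0,0.002,1],[0.043,-0.001,0.001,0,0,0.002,1],[0.045,-0.001,0.001,0,0,0.002,1],[0.047,-0.001,0.001,0,0,0.002,1]]]}}

```text
clock: 8.18
position: [0.5784, -0.1601, 0.0183]
ee_rot: [2.316, 2.122, -0.0]
force: [-0.1, 0.2, -0.5]
width: 0.171
gripper_force: 49.9
```

```bash
python3 d.py -.2 .019
```

```text
8.1833 [ 0.5784 -0.1601  0.0183] [-0.087   0.2389 -0.4958] [-0.0689  0.0034  0.0617] [ 0.4286  0.6641 -0.3617  1.8083  0.3338  0.7296 -0.2015]
TCP in loader -0.21258144841042245 0.00041740822050345336 feed force 0.2303552071239838
(array([ 0.0126,  0.0004, -0.0007]), array([-0.0001,  0.0003,  0.0001]))
```

{"api": "jog_arm", "payload": {"motion": [[[0.0015,0,0,0,0,0,1],[0.003,0,0,0,0,0,1],[0.0045,0,0,0,0,0,1],[0.006,0,0,0,0,0,1],[0.0075,0,0,0,0,0,1],[0.009,0,0,0,0,0,1],[0.0105,0,0,0,0,0,1],[0.012,0,0,0,0,0,1],[0.0135,0,0,0,0,0,1],[0.015,0,0,0,0,0,1]]]}}

```text
clock: 9.02
position: [0.5797, -0.1448, 0.0184]
ee_rot: [2.316, 2.123, -0.0]
force: [0.0, -0.8, -1.0]
width: 0.171
gripper_force: 49.9
```

```bash
python3 d.py -.18 .019; python3 - <<'E'
from h import *
A=cv2.resize(get_image("top")[170:220,270:370],None,fx=4,fy=4,interpolation=cv2.INTER_CUBIC)
B=cv2.resize(get_image("side")[155:245,270:360],None,fx=4,fy=4,interpolation=cv2.INTER_CUBIC)
O=np.zeros((360,760,3),np.uint8); O[:200,:400]=A; O[:,400:]=B; save(None,"feed1.png",O)
E
```

```text
9.0167 [ 0.5797 -0.1448  0.0184] [ 0.0494 -0.7734 -1.0477] [-0.0696 -0.1022 -0.0176] [ 0.4035  0.6609 -0.3614  1.8151  0.3333  0.7257 -0.2269]
TCP in loader -0.19716946291463222 0.00040343390852222785 feed force -0.7661118652931276
(array([ 0.0172,  0.0004, -0.0006]), array([0.    , 0.    , 0.0007]))
```

View pics/feed1.png

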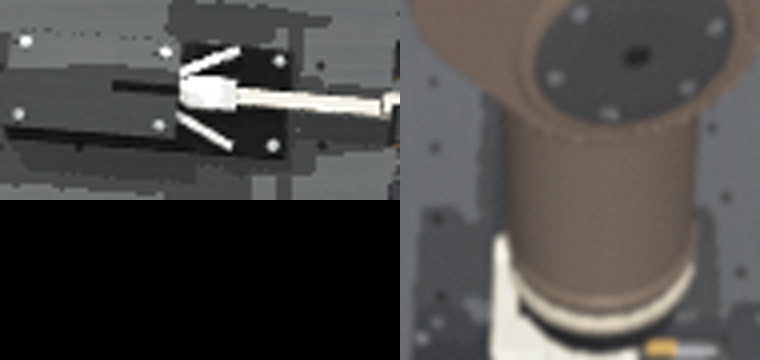

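The carrier (crop (207,93)) has straightened, with its nose at the mouth and the stick behind it on centre. I keep feeding.

{"api": "jog_arm", "payload": {"motion": [[[0.0012,0,0,0,0,0,1],[0.0024,0,0,0,0,0,1],[0.0036,0,0,0,0,0,1],[0.0048,0,0,0,0,0,1],[0.006,0,0,0,0,0,1],[0.0072,0,0,0,0,0,1],[0.0084,0,0,0,0,0,1],[0.0096,0,0,0,0,0,1],[0.0108,0,0,0,0,0,1],[0.012,0,0,0,0,0,1]]]}}

```text
clock: 9.95
position: [0.5808, -0.1328, 0.0184]
ee_rot: [2.316, 2.123, -0.0]
force: [0.1, 1.0, -0.6]
width: 0.17
gripper_force: 49.9
```

```bash
python3 d.py -.18 .019
```

```text
9.95 [ 0.5808 -0.1328  0.0184] [ 0.1102  1.0499 -0.5518] [-0.0622 -0.0826 -0.0257] [ 0.3835  0.6587 -0.3609  1.8197  0.3328  0.723  -0.2472]
TCP in loader -0.18516920340101553 0.0004128610971196253 feed force 1.0554934687283193
(array([ 0.0052,  0.0004, -0.0006]), array([-0.    ,  0.    ,  0.0007]))
```

{"api": "jog_arm", "payload": {"motion": [[[0.0015,0,0,0,0,0,1],[0.003,0,0,0,0,0,1],[0.0045,0,0,0,0,0,1],[0.006,0,0,0,0,0,1],[0.0075,0,0,0,0,0,1],[0.009,0,0,0,0,0,1],[0.0105,0,0,0,0,0,1],[0.012,0,0,0,0,0,1],[0.0135,0,0,0,0,0,1],[0.015,0,0,0,0,0,1]]]}}

```text
clock: 10.78
position: [0.5821, -0.1179, 0.0184]
ee_rot: [2.316, 2.123, -0.0]
force: [-0.4, -0.9, -1.2]
width: 0.172
gripper_force: 49.9
```

{"api": "jog_arm", "payload": {"motion": [[[0.0015,0,0,0,0,0,1],[0.003,0,0,0,0,0,1],[0.0045,0,0,0,0,0,1],[0.006,0,0,0,0,0,1],[0.0075,0,0,0,0,0,1],[0.009,0,0,0,0,0,1],[0.0105,0,0,0,0,0,1],[0.012,0,0,0,0,0,1],[0.0135,0,0,0,0,0,1],[0.015,0,0,0,0,0,1]]]}}

```text
clock: 11.62
position: [0.5834, -0.1029, 0.0183]
ee_rot: [2.316, 2.123, -0.0]
force: [-1.5, -0.8, -0.7]
width: 0.168
gripper_force: 49.9
```

```bash
python3 d.py -.14 .019
```

```text
11.6167 [ 0.5834 -0.1029  0.0183] [-1.473  -0.7789 -0.6845] [-0.0923 -0.0168  0.076 ] [ 0.3326  0.6545 -0.3593  1.8285  0.3315  0.7178 -0.2979]
TCP in loader -0.15518478050578566 0.0004268851634511902 feed force -0.9049111806357285
(array([ 0.0152,  0.0004, -0.0007]), array([-0.    ,  0.    ,  0.0006]))
```

{"api": "jog_arm", "payload": {"motion": [[[0.0014,0,0,0,0,0,1],[0.0028,0,0,0,0,0,1],[0.0042,0,0,0,0,0,1],[0.0056,0,0,0,0,0,1],[0.007,0,0,0,0,0,1],[0.0084,0,0,0,0,0,1],[0.0098,0,0,0,0,0,1],[0.0112,0,0,0,0,0,1],[0.0126,0,0,0,0,0,1],[0.014,0,0,0,0,0,1]]]}}

```text
clock: 12.45
position: [0.5846, -0.089, 0.0184]
ee_rot: [2.316, 2.123, -0.0]
force: [-0.9, -0.8, -0.8]
width: 0.171
gripper_force: 49.9
```

{"api": "jog_arm", "payload": {"motion": [[[0.001,0,0,0,0,0,1],[0.002,0,0,0,0,0,1],[0.003,0,0,0,0,0,1],[0.004,0,0,0,0,0,1],[0.005,0,0,0,0,0,1],[0.006,0,0,0,0,0,1]]]}}

```text
clock: 12.95
position: [0.5851, -0.0831, 0.0184]
ee_rot: [2.316, 2.123, -0.0]
force: [-0.1, -0.5, -0.2]
width: 0.171
gripper_force: 49.9
```

{"api": "jog_arm", "payload": {"motion": [[[0.0005,0,0,0,0,0,1],[0.001,0,0,0,0,0,1],[0.0015,0,0,0,0,0,1],[0.002,0,0,0,0,0,1],[0.0025,0,0,0,0,0,1],[0.003,0,0,0,0,0,1]]]}}

```text
clock: 13.45
position: [0.5854, -0.0802, 0.0184]
ee_rot: [2.316, 2.122, -0.0]
force: [-1.0, -3.1, -0.9]
width: 0.169
gripper_force: 49.9
```

{"api": "jog_arm", "payload": {"motion": [[[0.0005,0,0,0,0,0,1],[0.001,0,0,0,0,0,1],[0.001,0,0,0,0,0,1]]]}}

```text
clock: 13.7
position: [0.5853, -0.0802, 0.0184]
ee_rot: [2.316, 2.121, -0.002]
force: [-1.7, -4.5, 0.5]
width: 0.17
gripper_force: 50.0
```

{"api": "jog_arm", "payload": {"motion": [[[0.0005,0,0,0,0,0,1],[0.001,0,0,0,0,0,1],[0.001,0,0,0,0,0,1]]]}}

```text
clock: 13.95
position: [0.5854, -0.0796, 0.0184]
ee_rot: [2.317, 2.121, -0.002]
force: [-0.5, -6.3, 0.7]
width: 0.174
gripper_force: 50.0
```

```bash
python3 d.py -.132 .019
```

```text
13.95 [ 0.5854 -0.0796  0.0184] [-0.5338 -6.2672  0.7064] [-1.2115  0.1277  0.0625] [ 0.2904  0.6521 -0.3566  1.8327  0.3312  0.7156 -0.3395]
TCP in loader -0.1317734612806903 0.00045682345542005266 feed force -6.2899121941280525
(array([-0.0002,  0.0005, -0.0006]), array([-0.0001,  0.0015, -0.0005]))
```

{"api": "jog_arm", "payload": {"motion": [[[0.0005,0,0,0,0,0,1],[0.001,0,0,0,0,0,1],[0.0015,0,0,0,0,0,1],[0.0015,0,0,0,0,0,1]]]}}

```text
clock: 14.28
position: [0.5854, -0.079, 0.0184]
ee_rot: [2.317, 2.12, -0.003]
force: [-2.1, -8.3, 0.9]
width: 0.171
gripper_force: 50.0
```

{"api": "jog_arm", "payload": {"motion": [[[0.0005,0,0,0,0,0,1],[0.001,0,0,0,0,0,1],[0.001,0,0,0,0,0,1],[0.001,0,0,0,0,0,1]]]}}

```text
clock: 14.62
position: [0.5854, -0.0786, 0.0184]
ee_rot: [2.317, 2.119, -0.004]
force: [-2.2, -9.9, 2.6]
width: 0.17
gripper_force: 50.0
```

{"api": "jog_arm", "payload": {"motion": [[[0.0002,0,0,0,0,0,1],[0.0002,0,0,0,0,0,1],[0.0002,0,0,0,0,0,1],[0.0002,0,0,0,0,0,1],[0.0002,0,0,0,0,0,1]]]}}

```text
clock: 15.03
position: [0.5854, -0.0786, 0.0184]
ee_rot: [2.317, 2.119, -0.004]
force: [-1.7, -10.0, 2.4]
width: 0.166
gripper_force: 50.0
```

{"api": "jog_arm", "payload": {"motion": [[[0,0,0,0,0,0,1],[0,0,0,0,0,0,1],[0,0,0,0,0,0,1],[0,0,0,0,0,0,1],[0,0,0,0,0,0,1],[0,0,0,0,0,0,1],[0,0,0,0,0,0,1],[0,0,0,0,0,0,1],[0,0,0,0,0,0,1]]]}}

```text
clock: 15.78
position: [0.5854, -0.0786, 0.0184]
ee_rot: [2.317, 2.119, -0.004]
force: [-1.2, -10.6, 1.9]
width: 0.17
gripper_force: 50.0
```

```bash
python3 d.py -.132 .019; python3 -c "
from h import *
for _ in range(4): get_image('top'); s=observe(); print(s['clock'],s['force'])"
```

```text
15.7833 [ 0.5854 -0.0786  0.0184] [ -1.1668 -10.6079   1.9407] [-1.9283  0.1837  0.0843] [ 0.2865  0.6517 -0.3548  1.833   0.3319  0.716  -0.3439]
TCP in loader -0.1307581557430778 0.0005329155265226138 feed force -10.66931577908808
(array([-0.0012,  0.0005, -0.0005]), array([-0.0004,  0.0032, -0.0017]))
15.8333 [-1.75600534 -8.95523409  2.43100752]
15.8833 [-1.23942505 -9.57560764  2.31116166]
15.9333 [ -1.52381943 -10.02860849   2.10036936]
15.9833 [ -1.44673168 -10.29578331   1.81421588]
```

Held about 10 N for over a second. Drawing straight back.

{"api": "jog_arm", "payload": {"motion": [[[-0.002,0,0,0,0,0,1],[-0.004,0,0,0,0,0,1],[-0.006,0,0,0,0,0,1],[-0.008,0,0,0,0,0,1],[-0.011,0,0,0,0,0,1],[-0.015,0,0,0,0,0,1],[-0.021,0,0,0,0,0,1],[-0.029,0,0,0,0,0,1],[-0.038,0,0,0,0,0,1],[-0.048,0,0,0,0,0,1]]]}}

```text
clock: 16.82
position: [0.5815, -0.1244, 0.0184]
ee_rot: [2.316, 2.122, -0.0]
force: [-0.5, 0.3, -0.1]
width: 0.171
gripper_force: 49.9
```

{"api": "jog_arm", "payload": {"motion": [[[-0.01,0,0,0,0,0,1],[-0.022,0,0,0,0,0,1],[-0.034,0,0,0,0,0,1],[-0.046,0,0,0,0,0,1],[-0.058,0,0,0,0,0,1],[-0.068,0,0,0,0,0,1],[-0.075,0,0,0,0,0,1],[-0.08,0,0,0,0,0,1],[-0.08,0,0,0,0,0,1]]]}}

```text
clock: 17.57
position: [0.5744, -0.2045, 0.0183]
ee_rot: [2.317, 2.121, -0.001]
force: [0.6, -0.3, -0.1]
width: 0.171
gripper_force: 49.9
```

```bash
python3 d.py -.26 .085; python3 - <<'E'
from fit import *
ld=np.load("p.npz")["ld"]; np.set_printoptions(precision=4,suppress=True)
s=observe(); st=np.load("p.npz")["st"]
r=(255,150,375,230); A=cv2.resize(get_image("top")[r[1]:r[3],r[0]:r[2]],None,fx=6,fy=6,interpolation=cv2.INTER_CUBIC)
R=Ro.from_rotvec(s["ee_rot"]).as_matrix(); outline(A,"top",STICK,(*s["position"][:2],np.arctan2(R[1,0],R[0,0])),s["position"][2]-.0044,(255,0,0),6,r)
save(None,"out.png",A)
E
```

```text
17.5667 [ 0.5744 -0.2045  0.0183] [ 0.6086 -0.3483 -0.1147] [-0.0823 -0.1563 -0.0016] [ 0.5003  0.6757 -0.3631  1.7832  0.3351  0.7438 -0.1275]
TCP in loader -0.2571190786788238 0.00047400012980717415 feed force -0.2936846145966676
(array([-0.0029,  0.0005, -0.0667]), array([-0.0001,  0.0005, -0.0009]))
```

View pics/out.png

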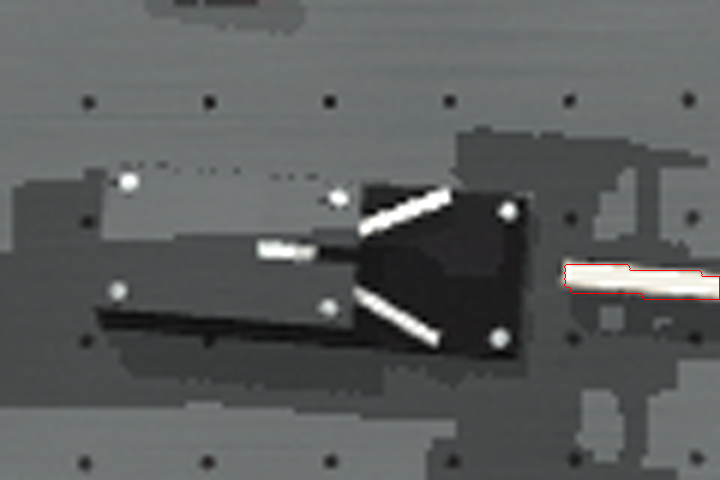

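The picture shows the carrier through the sight slot at (260–315, 250) and left inside. The stick is out, tip at (565,273), still where predicted in the hand. I lift and return it to its original spot.

{"api": "jog_arm", "payload": {"motion": [[[-0.004,0,-0.006,0,0,0,1],[-0.008,0,-0.018,0,0,0,1],[-0.01,0,-0.034,0,0,0,1],[-0.01,0,-0.05,0,0,0,1],[-0.01,0,-0.062,0,0,0,1],[-0.01,0,-0.067,0,0,0,1],[-0.01,0,-0.067,0,0,0,1]]]}}

```text
clock: 18.2
position: [0.5749, -0.213, 0.0873]
ee_rot: [2.314, 2.121, 0.002]
force: [0.4, 0.4, -0.3]
width: 0.17
gripper_force: 49.9
```

```bash
cat > e.py <<'E'
import sys
from h import *
np.set_printoptions(precision=4,suppress=True)
s=observe(); print(s["clock"],s["position"],s["force"],s["joints"],s["width"])
print(delta([.506,-.3144,float(sys.argv[1])],-.442))
E
python3 e.py .08
```

```text
18.2 [ 0.5749 -0.213   0.0873] [ 0.415   0.4308 -0.3393] [ 0.5395  0.5921 -0.3996  1.7303  0.2875  0.8742 -0.0712] 0.1701754112966956
(array([-0.107 , -0.0598,  0.0072]), array([ 0.0026, -0.0023,  1.926 ]))
```

{"api": "jog_arm", "payload": {"motion": [[[-0.006,-0.003,0,0,0,0.07,1],[-0.012,-0.007,0,0,0,0.17,1],[-0.018,-0.01,0,0,0,0.28,1],[-0.024,-0.013,0,0,0,0.39,1],[-0.03,-0.017,0,0,0,0.5,1],[-0.036,-0.02,0,0,0,0.61,1],[-0.042,-0.023,0,0,0,0.72,1],[-0.048,-0.027,0,0,0,0.83,1],[-0.054,-0.03,0,0,0,0.94,1],[-0.06,-0.033,0,0,0,1.04,1]]]}}

```text
clock: 19.03
position: [0.535, -0.2697, 0.0846]
ee_rot: [-3.066, -0.683, 0.002]
force: [0.9, -0.3, -0.5]
width: 0.17
gripper_force: 49.9
```

```bash
python3 e.py .08
```

```text
19.0333 [ 0.535  -0.2697  0.0846] [ 0.9308 -0.3431 -0.4604] [ 0.4663  0.5471 -0.1267  1.7816  0.09    0.8199 -0.836 ] 0.17002673155551204
(array([-0.0452,  0.0282,  0.0046]), array([-0.0005,  0.0014,  0.8805]))
```

{"api": "jog_arm", "payload": {"motion": [[[-0.005,0.003,0,0,0,0.1,1],[-0.01,0.006,0,0,0,0.21,1],[-0.016,0.01,0,0,0,0.32,1],[-0.022,0.014,0.001,0,0,0.43,1],[-0.028,0.018,0.002,0,0,0.54,1],[-0.034,0.021,0.003,0,0,0.65,1],[-0.039,0.024,0.004,0,0,0.75,1],[-0.043,0.027,0.004,0,0,0.83,1],[-0.045,0.028,0.004,0,0,0.87,1],[-0.045,0.028,0.004,0,0,0.88,1]]]}}

```text
clock: 19.87
position: [0.5061, -0.3147, 0.0806]
ee_rot: [3.066, -0.684, -0.003]
force: [0.2, 0.0, -1.3]
width: 0.169
gripper_force: 49.9
```

{"api": "jog_arm", "payload": {"motion": [[[0,0,0,0,0,0,1],[0,0,0,0,0,0,1]]]}}

```text
clock: 20.03
position: [0.5071, -0.3139, 0.081]
ee_rot: [-3.068, 0.677, 0.001]
force: [-0.6, 0.4, -1.3]
width: 0.167
gripper_force: 49.9
```

```bash
python3 e.py .0095; python3 - <<'E'
from fit import *
s=observe(); R=Ro.from_rotvec(s["ee_rot"]).as_matrix(); e=(*s["position"][:2],np.arctan2(R[1,0],R[0,0]))
r=dict(top=(400,145,480,255),side=(230,270,400,400)); O=np.zeros((600,800,3),np.uint8); o=0
for n,k in(("top",4),("side",2)):
    q=r[n]; A=cv2.resize(get_image(n)[q[1]:q[3],q[0]:q[2]],None,fx=k,fy=k,interpolation=cv2.INTER_CUBIC)
    outline(A,n,STICK,e,s["position"][2]-.0044,(255,0,0),k,q); O[:A.shape[0],o:o+A.shape[1]]=A; o+=A.shape[1]+10
save(None,"back.png",O[:460,:700])
E
```

```text
20.0333 [ 0.5071 -0.3139  0.081 ] [-0.6235  0.3638 -1.3166] [ 0.3897  0.5424  0.1073  1.8073 -0.0775  0.7967 -1.469 ] 0.16666394265915158
(array([-0.0007,  0.0009,  0.0715]), array([-0.0001,  0.0007,  0.0078]))
```

View pics/back.png

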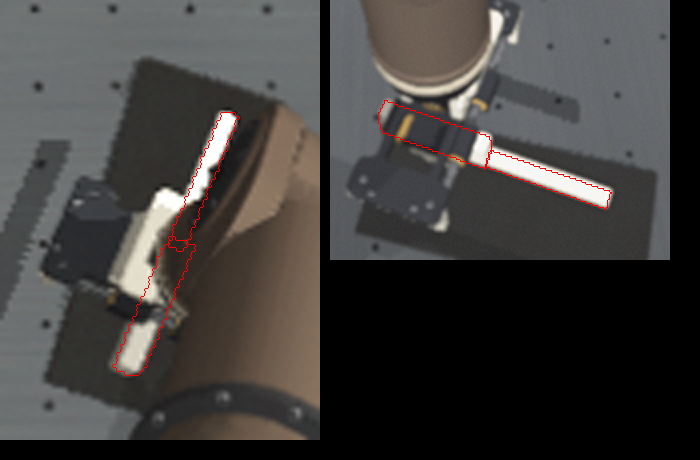

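The stick is over the mat with tip at (228,115) and tail at (128,372), matching the model and within the mat. Lowering gently.

{"api": "jog_arm", "payload": {"motion": [[[-0.001,0.001,0.01,0,0,0.008,1],[-0.001,0.001,0.026,0,0,0.008,1],[-0.001,0.001,0.044,0,0,0.008,1],[-0.001,0.001,0.056,0,0,0.008,1],[-0.001,0.001,0.063,0,0,0.008,1],[-0.001,0.001,0.067,0,0,0.008,1],[-0.001,0.001,0.069,0,0,0.008,1],[-0.001,0.001,0.07,0,0,0.008,1],[-0.001,0.001,0.071,0,0,0.008,1],[-0.001,0.001,0.071,0,0,0.008,1]]]}}

```text
clock: 20.97
position: [0.5061, -0.3151, 0.0108]
ee_rot: [3.064, -0.692, 0.001]
force: [-0.3, 0.3, 0.0]
width: 0.17
gripper_force: 49.9
```

{"api": "jog_arm", "payload": {"motion": [[[0,0,0.0005,0,0,0,1],[0,0,0.001,0,0,0,1],[0,0,0.0015,0,0,0,1],[0,0,0.002,0,0,0,1],[0,0,0.0024,0,0,0,1],[0,0,0.0024,0,0,0,1]]]}}

```text
clock: 21.47
position: [0.5059, -0.315, 0.0084]
ee_rot: [3.064, -0.692, 0.001]
force: [-1.7, 0.5, 4.0]
width: 0.171
gripper_force: 49.9
```

{"api": "jog_arm", "payload": {"motion": [[[0,0,0,0,0,0,0.6],[0,0,0,0,0,0,0.5],[0,0,0,0,0,0,0.3],[0,0,0,0,0,0,0],[0,0,0,0,0,0,-0.2],[0,0,0,0,0,0,-0.2],[0,0,0,0,0,0,-0.2],[0,0,0,0,0,0,-0.2]]]}}

```text
clock: 22.13
position: [0.5058, -0.3149, 0.0079]
ee_rot: [3.064, -0.692, 0.0]
force: [0.5, -0.1, -0.6]
width: 0.588
gripper_force: 0.0
```

{"api": "jog_arm", "payload": {"motion": [[[0,0,-0.006,0,0,0,-0.2],[0,0,-0.018,0,0,0,-0.2],[0,0,-0.035,0,0,0,-0.2],[0,0,-0.06,0,0,0,-0.2],[0,0,-0.09,0,0,0,-0.2],[-0.02,0,-0.12,0,0,0,-0.2],[-0.05,0,-0.145,0,0,0,-0.2],[-0.085,0,-0.16,0,0,0,-0.2],[-0.115,0,-0.165,0,0,0,-0.2],[-0.13,0,-0.165,0,0,0,-0.2]]]}}

```text
clock: 22.97
position: [0.3858, -0.2583, 0.1755]
ee_rot: [3.064, -0.693, 0.003]
force: [-0.2, 0.9, -0.6]
width: 0.604
gripper_force: 0.0
```

{"api": "jog_arm", "payload": {"motion": [[[-0.02,0.03,0,0,0,0,-0.2],[-0.03,0.06,0,0,0,0,-0.2],[-0.03,0.095,0,0,0,0,-0.2],[-0.03,0.125,0,0,0,0,-0.2],[-0.03,0.145,0,0,0,0,-0.2],[-0.03,0.15,0,0,0,0,-0.2],[-0.03,0.15,0,0,0,0,-0.2]]]}}

```text
clock: 23.55
position: [0.296, -0.3829, 0.1739]
ee_rot: [3.062, -0.697, 0.001]
force: [-0.5, -0.1, 0.4]
width: 0.599
gripper_force: 0.0
```

```bash
python3 - <<'E'
from fit import *
np.set_printoptions(precision=4,suppress=True)
p=np.load("p.npz"); obs={}
im={n:get_image(n) for n in("top","side")}
for n in im:
    d=silhouettes("stick_grip",n)
    if d: k=cv2.dilate(d[0]["mask"].astype(np.uint8),np.ones((7,7))); obs[n]=np.clip((im[n].min(2).astype(float)-60)/100,0,1)*k; print(n,d[0]["p"],obs[n].sum())
for n in obs: print(n,*fit({n:obs[n]},STICK,p["st"],.004))
A=im["top"][90:280,130:480]; save(None,"fin.png",cv2.resize(A,None,fx=2.2,fy=2.2,interpolation=cv2.INTER_CUBIC)); s=observe(); print(s["clock"],s["position"])
E
```

```text
top 0.6 458.13
side 0.9 1461.0200000000002
top [ 0.5059 -0.3153 -0.442 ] 0.884143147141641
side [ 0.507  -0.3124 -0.4478] 0.053787413196463296
23.75 [ 0.2977 -0.3803  0.1732]
```

View pics/fin.png

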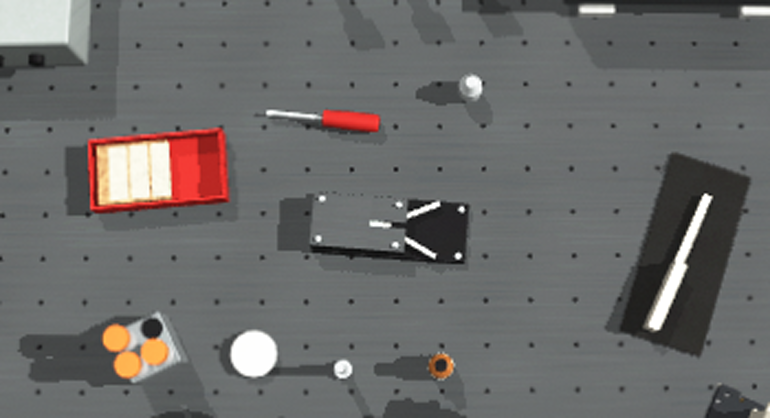

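The final view shows the stick upright and wholly on the mat (655,325)–(708,197), the carrier in the tunnel at the slot (380,223), and nothing else moved.

```bash
python3 -c "
from cell import *
print(sign_off())"
```

```text
the job is handed in; nothing more can be done
None
```

The carrier is in the tunnel, seated against the backstop with about 10 N held for over a second (highest reading 10.7 N). The stick is back upright, wholly on the mat, and the job was handed in at about 24 s.

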